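Park an unfinished watch job in a row

ROBOT

A 6-joint arm with a two-finger parallel gripper is mounted at the origin on a cart in front of the work surface, level with it; the furniture and walls round the work are solid. World frame = base frame: x ahead of the robot, y to its left, z up, the work surface at z = 0. Lengths are in m, angles in rad, forces in N, time in s.
With the tool pointing down it reaches from about 0.325 to 0.775 m from the base axis. Payload 5.5 kg.
Tool frame: the origin (TCP) lies on the centre line of the jaws, within the pads' length; the fingertips stand 17 mm ahead of it and the grasp point (between the pads) lies 2 mm behind it; z points along the fingers, y is the direction in which the jaws open and shut (so a half turn about z gives the same grasp; the last joint's range is limited). The gripper opens to 85 mm and grips with 20 to 120 N. Pads are 22 mm wide; open, the fingers measure 114 mm over their backs; the gripper's body (76 mm by 85 mm) begins 54 mm behind the grasp point. The pads swing forward as they close: fully open they stand 13 mm farther back than shut.
Start: joints at [1.102, 0.091, 1.231, -0, 1.82, -0.057], TCP at [0.24, 0.55, 0.248] pointing down, gripper open.
Joint ranges: [-2.87, 2.87], [-0.86, 2.18], [0.17, 2.46], [-1.51, 4.65], [0.06, 2.69], [-2.65, 2.65]. Speed limits (rad/s): [2.57, 2.57, 3.01, 3.14, 3.14, 3.14].

INTERFACE

Orientations are given as a unit quaternion [w, x, y, z].
In Python, from bench import monitor, imaging, job_done, find_in, mark_of gives the robot as it stands.
- The arm moves only by the shell command python3 -m pendant 'ROWS' [FORCE]. ROWS is JSON, a list of rows, each a list of 3 entries, a list of its own where there are three numbers: the turn, a rotation vector about the tool's x, y, z in rad, then the shift along the tool's x, y, z in cm, then the opening, from 0 (shut) to 1 (fully open). A call has 1 to 10 rows; each row is the pose to reach, as a shift and turn from the pose commanded when the call began, along the tool's axes at that moment; what a row does not reach only later rows make up. A row lasts 1/10 s, in which the tool goes at most 50 mm and 8.59 degrees, less where a joint would pass 70% of its speed; a pose out of reach is approached as far as the arm can. A call with a gripper value outside its range is refused whole. The fingers move at their own pace and stop on an object; FORCE is the grip in N (left out, the last holds). Time passes only in rows, so rows that repeat a pose let the fingers close. It gives the time, the measured TCP pose, the force and the opening at its end, in the units of the state.
- monitor.read_state(): the state, without advancing time (a new reading comes with each control period).
- imaging.read_camera(name): name is "scene" or "top" or "wrist"; returns a dict with "pixels" (480x640x3 uint8, red, green, blue), "range_z" (480x640 float32, m along the optical axis (not along the pixel's ray), 0 where there is no reading), "fx", "fy", "cx", "cy" (pixels), "k1" (the pictures are not rectified: a ray, as slopes to the right and down, at radius r is drawn at 1 + k1 r^2 times it, then the intrinsics apply), "camera_from_world" (4x4, takes a point from world to camera coordinates); the wrist camera has in their place "hand_eye" (4x4, takes a point from camera to tool coordinates, whose origin is the TCP and whose axes are the flange's). Camera axes: x right, y up, looking along -z (the intrinsics and any distortion apply to the point x, -y, -z); pixel columns grow to the right and rows downward; lengths in m; the calibration is good to about 2 mm. A picture is of the moment at which its call begins: read the wrist's pose just before it.
- job_done(): hands the job in, once; it reports no verdict.
Trained networks look in a picture, given as the dict that the camera call returned (one of the last four; its "shot" number tells which), for a name from the list of things; names that differ only in an ending like _2 or _b are one class to them, and where a whole thing is asked for, a point or a joint stands for the part that bears it (a point fixed in the world has none). Each returns a list of dicts, best first, with "score" (0 to 1); they miss things now and then, are a little off and sometimes report something else, mostly with a low value. They report only what shows in the picture. A call takes as long as a camera call.
- find_in(thing, picture): "rect" ([centre column, centre row, width, height] in pixels, round what is visible of it).
- mark_of(thing, picture): "at" ([column, row] in pixels: a listed point, or the origin of a listed thing).
The state is a dict: "clock": time; "joints": joint angles; "qd": joint speeds; "effort": joint torques, N m; "ee_pos": TCP position; "ee_rot": TCP orientation; "contact_force": force on the tool from outside, world axes, zero at the start; "wrist_torque": the same for the moment, N m; "finger_gap": opening from 0.0 (shut) to 1.0 (fully open).
Only numpy, scipy, OpenCV 4.12 (cv2) and the standard library are available. Lean on these libraries where they do the work, as an engineer would, in place of code of your own. Each camera call takes 0.05 s, during which the arm holds its last target. There are 200 camera calls.

TASK

Park the unfinished watch job in a row: set the watch movement in the middle of the larger wooden disc and cover it with the glass cloche, and stand the brass case ring in the middle of the smaller wooden disc. Stand the glass jar on the bench midway between the two discs, in line with them. Everything ends upright and released, and the two loupes at the left stay where they are.

Things in the scene. Friction and masses are not known exactly. Their poses are not given: they have to be found in the camera images.
- large_disc: the larger of two round slices of a branch (bark rim, pale top), about 107 mm across, 14 mm thick, fixed flat on the bench; origin at the centre of its underside, z up (its top is at z 14 mm). The disc centres lie 205 to 215 mm apart, in a row running roughly left to right; either disc may be the left one
- small_disc: the smaller of the two round slices of a branch, about 94 mm across, 14 mm thick, fixed flat on the bench; origin at the centre of its underside, z up
- watch_movement: watch movement: a flat round brass-coloured disc 26 mm across, 6 mm thick, with a steel bridge and small red jewels on its top face, lying on the bench face up; 10 to 20 g; origin at the centre of its underside, z up
- cloche: clear glass dust cloche (bell), 79 mm across, 80 mm high, hollow and open below, about 56 mm across and 40 mm high inside; lift it by the knob of 17 mm diameter on its top, which runs from 53 to 79 mm above its underside, on its axis; about 75 g; origin at the centre of its underside, z up
- case_ring: brass case ring, a gold-toned round ring 30 mm across and 19 mm high (treat as solid), standing flat; about 30 g; origin at the centre of its underside, z up
- jar: small round clear glass jar with a black lid that is fixed on, 45 mm across, 40 mm high; about 110 g; origin at the centre of its underside, z up
- black_loupe: bystander: black flared eye loupe, 36 mm across the top, 39 mm high, standing at the left of the work; leave it alone; origin at the centre of its underside, z up
- steel_lens: bystander: plain steel-rimmed loupe, a pale metal cylinder 24 mm across, 25 mm high, standing at the left of the work; leave it alone (480 mm over the bench above the loupes, and on to the left of them, hangs the arm of a bench magnifier: keep the robot's wrist clear of it, and of the lamp hood 290 mm over the back of the bench, beyond x = 740 mm); origin at the centre of its underside, z up

How it is judged:
At the end, for the whole second after the job is handed in: Movement (face up) and cloche over it within 15 mm of the larger disc's centre, ring within 15 mm of the smaller's; jar on the bench midway between the discs (13 mm along, 18 mm across the row); all upright and at rest (horizontal distance between each of watch_movement, cloche and large_disc below 0.015 m and height (world z) of watch_movement between 0.011 and 0.018 m and angle between each of watch_movement, cloche, case_ring, jar's own z axis and vertical below 0.1 rad and linear speed of each of watch_movement, cloche, case_ring, jar below 0.02 m/s and height (world z) of cloche between 0.011 and 0.018 m and horizontal distance between case_ring and small_disc below 0.015 m and height (world z) of case_ring between 0.011 and 0.018 m and horizontal distance between jar and large_disc below 0.121 m and horizontal distance between jar and small_disc below 0.121 m and x of jar in the frame of large_disc between -0.018 and 0.018 m and height (world z) of jar between -0.003 and 0.004 m); the robot touches nothing.
It fails at once if a bystander loupe is moved by more than 20 mm (distance of any of black_loupe, steel_lens from where it was at the start of the episode above 0.02 m).
It also fails if it takes over 93 s, if anything falls off the work surface, if the arm or the gripper's body presses on something with over 40 N, if the wrist force passes 120 N, or if a joint passes its speed limit or range.

## Working session

There is one attempt and no reset: what is moved stays moved. The work goes in short steps, Python scripts to look and compute and a shell command to move; the robot and the scene stay as the last step left them, time stands still between calls to the robot, and variables do not carry over. Pictures are saved under pics/ and viewed, about 12 in all and at most 16, crops included, and the job is handed in when it is done.

```bash
mkdir -p pics
cat > h.py <<'E'
import numpy as np,cv2
from scipy.spatial.transform import Rotation as R
from bench import monitor,imaging,find_in,mark_of
def shot(n):
    s=monitor.read_state(); p=imaging.read_camera(n)
    if n=="wrist":
        T=np.eye(4);q=s["ee_rot"];T[:3,:3]=R.from_quat([q[1],q[2],q[3],q[0]]).as_matrix();T[:3,3]=s["ee_pos"]
        p["W"]=T@p["hand_eye"]
    else: p["W"]=np.linalg.inv(p["camera_from_world"])
    return p
def ray(p,u,v):
    K=np.array([[p["fx"],0,p["cx"]],[0,p["fy"],p["cy"]],[0,0,1.]])
    x,y=cv2.undistortPoints(np.array([[[u,v]]],float),K,np.array([p["k1"],0,0,0.]))[0,0]
    return np.array([x,-y,-1.])
def at_z(p,u,v,z):
    d=p["W"][:3,:3]@ray(p,u,v);o=p["W"][:3,3];return o+d*(z-o[2])/d[2]
def at_d(p,u,v):
    d=float(p["range_z"][int(v),int(u)]);return (p["W"]@np.append(ray(p,u,v)*d,1))[:3]
def save(p,f): cv2.imwrite("pics/"+f,p["pixels"][:,:,::-1])
def rel(w,yawq=None):
    "world point -> shift in tool axes, cm"
    s=monitor.read_state();q=s["ee_rot"]
    return R.from_quat([q[1],q[2],q[3],q[0]]).inv().apply(np.array(w)-s["ee_pos"])*100
E
cat > look.py <<'E'
from h import *
s=monitor.read_state();print(s)
H=dict(large_disc=0,small_disc=0,watch_movement=0,cloche=0,case_ring=0,jar=0,black_loupe=0,steel_lens=0)
for n in("top","scene"):
    p=shot(n);save(p,n+"0.png")
    print(n,p["W"][:3,3].round(3))
    for t in H:
        m=mark_of(t,p)[:2]
        for a in m: print(t,round(a["score"],2),np.round(a["at"]),at_z(p,*a["at"],H[t]).round(3))
        for a in find_in(t,p)[:1]: print("   rect",round(a["score"],2),np.round(a["rect"]),at_d(p,*a["rect"][:2]).round(3))
E
python3 look.py
```

```text
{'clock': 0.0, 'joints': array([ 1.10229734e+00,  9.18690631e-02,  1.23194591e+00, -1.49280114e-05,
        1.81979765e+00, -5.66991975e-02]), 'qd': array([ 0.00115087, -0.00166855,  0.00139841,  0.00036671,  0.0001079 ,
        0.00020535]), 'effort': array([ 7.79089510e-05, -4.58728838e+01, -4.18023956e+01, -1.69201867e-04,
        1.17115164e-02, -3.17872129e-06]), 'ee_pos': array([0.24004114, 0.54960178, 0.24711084]), 'ee_rot': array([-2.55195777e-04,  2.04449819e-01,  9.78876525e-01, -9.77239378e-04]), 'contact_force': array([-0.30956876,  0.04409342,  0.46948473]), 'wrist_torque': array([-0.01390742, -0.05197233,  0.01908732]), 'finger_gap': 0.9975214551446138}
top [0.305 0.062 1.146]
large_disc 0.63 [335. 286.] [0.463 0.021 0.   ]
   rect 0.75 [337. 288.  53.  55.] [0.459 0.018 0.012]
small_disc 0.69 [433. 284.] [ 0.455 -0.183  0.   ]
   rect 0.7 [436. 282.  49.  48.] [ 0.457 -0.187  0.016]
watch_movement 0.6 [282. 236.] [0.58  0.125 0.   ]
   rect 0.56 [283. 233.   9.   9.] [0.584 0.124 0.004]
cloche 0.61 [447. 203.] [ 0.628 -0.234  0.   ]
cloche 0.16 [337. 210.] [0.628 0.006
[... 651 characters left out ...]
51 -0.191  0.   ]
   rect 0.61 [402. 337.  57.  41.] [ 0.447 -0.191  0.014]
watch_movement 0.49 [308. 247.] [0.579 0.12  0.   ]
   rect 0.52 [465. 288.  40.  45.] [ 0.604 -0.242  0.043]
cloche 0.79 [462. 293.] [ 0.634 -0.229  0.   ]
   rect 0.81 [463. 288.  41.  44.] [ 0.599 -0.24   0.046]
case_ring 0.55 [364. 254.] [0.63  0.003 0.   ]
   rect 0.64 [236. 217.  13.  19.] [0.546 0.301 0.033]
jar 0.9 [406. 272.] [ 0.626 -0.103 -0.   ]
   rect 0.65 [409. 263.  25.  23.] [ 0.613 -0.113  0.04 ]
black_loupe 0.53 [238. 222.] [0.566 0.317 0.   ]
   rect 0.56 [236. 216.  10.  24.] [0.547 0.303 0.033]
steel_lens 0.41 [274. 236.] [0.568 0.21  0.   ]
   rect 0.49 [272. 231.   8.  15.] [0.566 0.211 0.017]
```

View pics/top0.png

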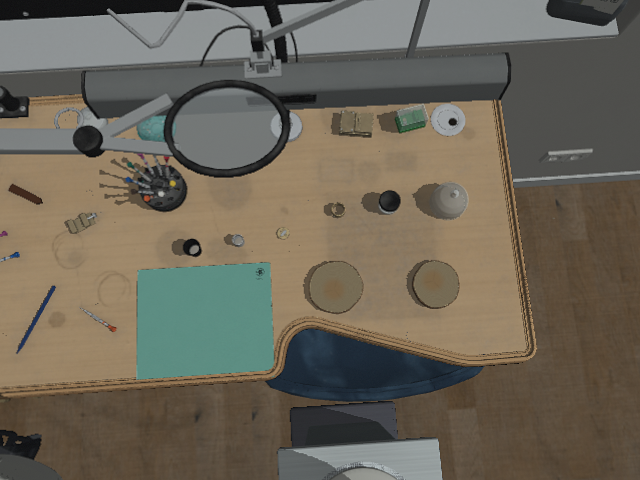

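View pics/scene0.png

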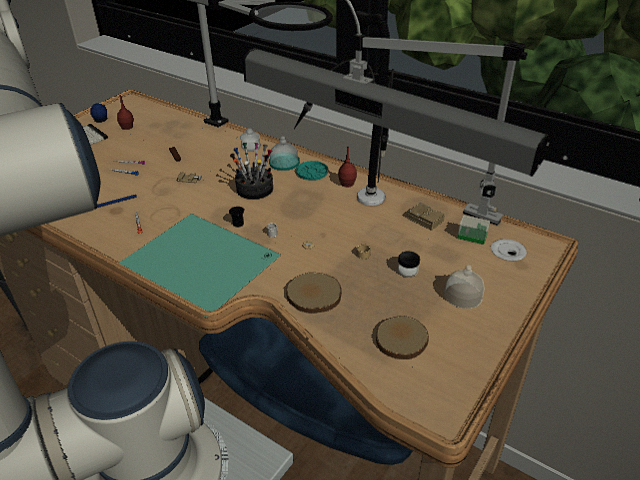

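Top view: loupes at (191,247) and (237,240), movement (283,233), ring (338,210), jar (389,202), cloche (450,200). The large disc is at (336,287) and the small one at (436,284). The networks agree with the picture in both cameras, so I'll go to the movement, passing clear of the magnifier.

```bash
python3 -m pendant '[[[0,0,0],[-22,-23,5],0.6],[[0,0,0],[-22,-23,5],0.6],[[0,0,0],[-22,-23,5],0.6],[[0,0,0],[-22,-23,5],0.6],[[0,0,0],[-22,-23,5],0.6],[[0,0,0],[-22,-23,5],0.6],[[0,0,0],[-22,-23,5],0.6],[[0,0,0],[-40,-29,9],0.6],[[0,0,0],[-40,-29,9],0.6],[[0,0,0],[-40,-29,9],0.6]]' 40
python3 -m pendant '[[[0,0,0],[-4,-1,0],0.6],[[0,0,0],[-4,-1,0],0.6],[[0,0,0],[-4,-1,0],0.6],[[0,0,0],[-4,-1,0],0.6]]'
cat > wl.py <<'E'
import sys
from h import *
# usage: wl.py pic thing z ...
p=shot("wrist");s=monitor.read_state();print(s["clock"],s["ee_pos"].round(4),s["contact_force"].round(1),round(s["finger_gap"],3))
if sys.argv[1]!="-":save(p,sys.argv[1])
print("cam in tool",p["hand_eye"][:3,3].round(3))
a=sys.argv[2:]
for t,z in zip(a[::2],a[1::2]):
    for m in mark_of(t,p)[:2]:
        w=at_z(p,*m["at"],float(z));print(t,round(m["score"],2),np.round(m["at"]),w.round(4),"rel",rel(w).round(2))
    for m in find_in(t,p)[:1]: 
        w=at_z(p,*m["rect"][:2],float(z));print("  rect",round(m["score"],2),np.round(m["rect"]),w.round(4),at_d(p,*m["rect"][:2]).round(4))
E
python3 wl.py w1.png watch_movement 0 steel_lens 0
```

```text
clock: 2.7
ee_pos: [0.4599, 0.1513, 0.1675]
ee_rot: [0.001, 0.204, 0.979, 0.0]
contact_force: [-0.4, 1.0, 0.6]
finger_gap: 0.604
clock: 3.1
ee_pos: [0.491, 0.1281, 0.1676]
ee_rot: [-0.0, 0.204, 0.979, 0.0]
contact_force: [-0.5, -0.7, 1.1]
finger_gap: 0.597
3.15 [0.4909 0.1284 0.1677] [ 0.2 -0.5  0.3] 0.594
cam in tool [ 0.085  0.001 -0.125]
watch_movement 0.57 [349. 309.] [0.5846 0.1234 0.    ] rel [-8.8   3.26 16.78]
watch_movement 0.52 [ 18. 312.] [ 0.4552 -0.1856  0.    ] rel [ -9.25 -30.24  16.76]
steel_lens 0.63 [437. 264.] [0.5727 0.2171 0.    ] rel [-3.95 11.39 16.79]
  rect 0.98 [444. 272.  32.  36.] [0.583  0.2212 0.    ] [0.5722 0.2175 0.0186]
```

```bash
python3 -m pendant '[[[0,0,0],[-8.8,3.2,3],0.6],[[0,0,0],[-8.8,3.2,8],0.6],[[0,0,0],[-8.8,3.2,8],0.6],[[0,0,0],[-8.8,3.2,8],0.6],[[0,0,0],[-8.8,3.2,8],0.6],[[0,0,0],[-8.8,3.2,8],0.6]]'
python3 wl.py w2.png watch_movement 0.006 watch_movement 0 large_disc 0.0 small_disc 0 case_ring 0 jar 0 cloche 0
```

```text
clock: 3.95
ee_pos: [0.5851, 0.1222, 0.0898]
ee_rot: [0.001, 0.204, 0.979, 0.001]
contact_force: [0.1, 0.3, 0.6]
finger_gap: 0.6
4.0 [0.5852 0.1222 0.0901] [ 0.2 -0.1  0.1] 0.597
cam in tool [ 0.085  0.001 -0.125]
watch_movement 0.79 [318. 252.] [0.5813 0.1257 0.006 ] rel [0.53 0.15 8.4 ]
watch_movement 0.57 [587. 102.] [0.5577 0.3073 0.006 ] rel [ 9.95 15.85  8.41]
  rect 0.58 [318. 256.  40.  38.] [0.5839 0.1246 0.006 ] [0.5843 0.1245 0.005 ]
watch_movement 0.79 [318. 252.] [0.5834 0.1248 0.    ] rel [0.3  0.17 8.94]
watch_movement 0.57 [587. 102.] [0.5592 0.3116 0.    ] rel [ 9.98 16.33  8.94]
  rect 0.58 [318. 256.  40.  38.] [0.5861 0.1237 0.    ] [0.5843 0.1245 0.005 ]
large_disc 0.77 [ 87. 147.] [0.4618 0.0215 0.    ] rel [  7.28 -14.13   8.83]
large_disc 0.4 [199. 357.] [0.6265 0.0061 0.    ] rel [-8.43 -8.95  8.86]
  rect 0.86 [ 90. 141. 180. 193.] [0.4597 0.0251 0.    ] [0.4625 0.0331 0.0129]
  rect 0.43 [  9. 456.  12.  47.] [ 0.6536 -0.2107 -0.    ] [ 0.6488 -0.1986  0.0071]
case_ring 0.67 [196. 359.] [0.6267 0.003  0.    ] rel [-8.59 -9.2   8.75]
  rect 0.64 [191. 353.  34.  21.] [0.621  0.0025 0.    ] [0.6142 0.0117 0.0128]
jar 0.68 [ 89. 404.] [ 0.6317 -0.1033  0.    ] rel [-13.3  -18.74   8.73]
  rect 0.66 [ 66. 421.  78.  73.] [ 0.6387 -0.1332  0.    ] [ 0.6173 -0.0862  0.0348]
  rect 0.63 [ 65. 421.  80.  77.] [ 0.6393 -0.1338  0.    ] [ 0.618  -0.087   0.0345]
```

View pics/w2.png

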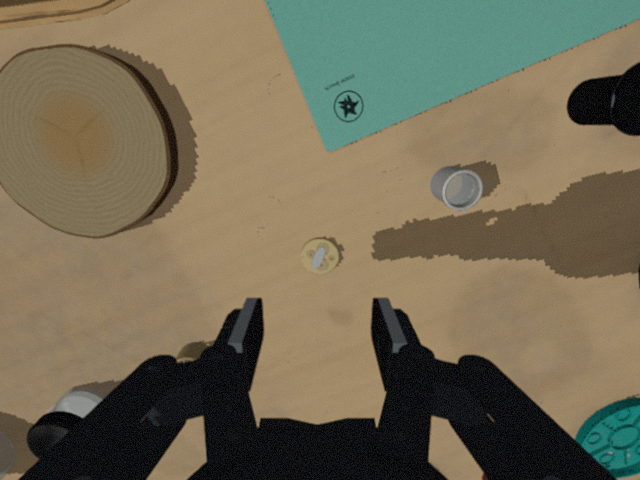

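Movement sits at (320,255), face up, in line with the jaws; lens at (458,188) is clear. Descending and gripping.

```bash
python3 -m pendant '[[[0,0,0],[0.2,0.2,4],0.6],[[0,0,0],[0.2,0.2,6],0.6],[[0,0,0],[0.2,0.2,7.1],0.6],[[0,0,0],[0.2,0.2,7.1],0.6],[[0,0,0],[0.2,0.2,7.1],0.15],[[0,0,0],[0.2,0.2,7.1],0.15],[[0,0,0],[0.2,0.2,7.1],0.15],[[0,0,0],[0.2,0.2,7.1],0.15],[[0,0,0],[0.2,0.2,7.1],0.15]]' 40
python3 -m pendant '[[[0,0,0],[0,0,-2],0.15],[[0,0,0],[0,0,-5],0.15],[[0,0,0],[0,0,-5],0.15],[[0,0,0],[0,0,-5],0.15]]'
python3 wl.py w3.png large_disc 0.0 case_ring 0
```

```text
clock: 5.6
ee_pos: [0.5845, 0.1243, 0.0174]
ee_rot: [0.001, 0.204, 0.979, 0.0]
contact_force: [-0.4, -0.5, 5.8]
finger_gap: 0.259
clock: 6.0
ee_pos: [0.5841, 0.1244, 0.0667]
ee_rot: [0.001, 0.204, 0.979, 0.0]
contact_force: [-1.0, 0.0, 0.1]
finger_gap: 0.255
6.05 [0.5834 0.1243 0.0654] [-0.3 -0.6 -0.1] 0.258
cam in tool [ 0.085  0.001 -0.125]
large_disc 0.55 [ 58. 152.] [0.4609 0.021  0.    ] rel [  7.05 -14.34   6.5 ]
  rect 0.74 [ 81. 146. 163. 216.] [0.4638 0.0353 0.    ] [0.4667 0.0438 0.013 ]
  rect 0.57 [189. 409.  12.   9.] [ 0.6498 -0.0064  0.    ] [0.5733 0.0819 0.102 ]
```

View pics/w3.png

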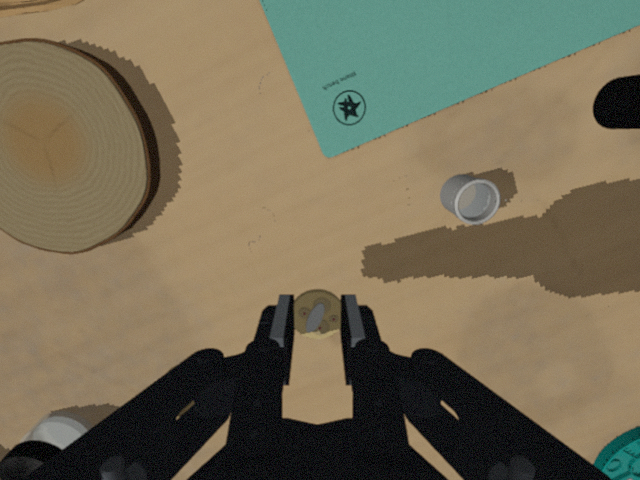

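```bash
python3 -c "
from h import *
s=monitor.read_state();p=shot('wrist');w=at_z(p,318,313,s['ee_pos'][2]-0.0174+0.006);print('movement rel tcp',rel(w).round(2),'disc',rel([.4615,.0205,.032]).round(2))"
python3 -m pendant '[[[0,0,0],[7,-14.3,-1],0.15],[[0,0,0],[7,-14.3,-1],0.15],[[0,0,0],[7,-14.3,-1],0.15],[[0,0,0],[7,-14.3,-1],0.15],[[0,0,0],[7,-14.3,0],0.15],[[0,0,0],[7,-14.3,0],0.15]]'
python3 -c "
from h import *
print(rel([.4615,.0205,.032]).round(2))"
```

```text
movement rel tcp [0.28 0.15 1.17] disc [  6.99 -14.37   3.32]
clock: 6.9
ee_pos: [0.4623, 0.0217, 0.0648]
ee_rot: [-0.001, 0.205, 0.979, 0.0]
contact_force: [0.0, -0.5, -0.5]
finger_gap: 0.258
[ 0.02 -0.14  3.28]
```

```bash
python3 -m pendant '[[[0,0,0],[-0.2,-0.2,2],0.15],[[0,0,0],[-0.2,-0.2,3],0.15],[[0,0,0],[-0.2,-0.2,3.2],0.15],[[0,0,0],[-0.2,-0.2,3.2],0.15],[[0,0,0],[-0.2,-0.2,3.2],0.55],[[0,0,0],[-0.2,-0.2,3.2],0.55],[[0,0,0],[-0.2,-0.2,3.2],0.55],[[0,0,0],[-0.2,-0.2,-2],0.55],[[0,0,0],[-0.2,-0.2,-6],0.55],[[0,0,0],[-0.2,-0.2,-6],0.55]]'
python3 wl.py - watch_movement 0.014 large_disc 0 
python3 -c "
from h import *
print(rel([.629,.003,.10]).round(2))"
```

```text
clock: 7.9
ee_pos: [0.4666, 0.0185, 0.134]
ee_rot: [0.006, 0.204, 0.979, 0.001]
contact_force: [0.3, 0.5, -0.1]
finger_gap: 0.55
7.95 [0.4655 0.0186 0.1308] [-0.6 -0.9 -0.4] 0.555
cam in tool [ 0.085  0.001 -0.125]
watch_movement 0.79 [312. 234.] [0.4617 0.0186 0.014 ] rel [ 0.29 -0.12 11.41]
  rect 0.57 [315. 236.  36.  33.] [0.4641 0.0196 0.014 ] [0.4628 0.0202 0.0183]
large_disc 0.73 [316. 226.] [0.4607 0.0219 0.    ] rel [ 0.33  0.21 12.54]
  rect 0.76 [317. 226. 146. 140.] [0.461  0.0225 0.    ] [0.456  0.0246 0.0176]
[-15.87   5.22   2.45]
```

Movement is within 3 mm of the disc centre. Ring next.

```bash
python3 -m pendant '[[[0,0,0],[-15.6,5,0],0.65],[[0,0,0],[-15.6,5,0],0.65],[[0,0,0],[-15.6,5,0],0.65],[[0,0,0],[-15.6,5,2],0.65],[[0,0,0],[-15.6,5,3],0.65],[[0,0,0],[-15.6,5,3],0.65],[[0,0,0],[-15.6,5,3],0.65]]'
python3 wl.py w4.png case_ring 0 jar 0 cloche 0 small_disc 0
```

```text
clock: 8.85
ee_pos: [0.6251, 0.0022, 0.0959]
ee_rot: [-0.001, 0.204, 0.979, -0.0]
contact_force: [0.1, 0.5, -0.4]
finger_gap: 0.654
8.9 [0.6257 0.0022 0.0971] [ 0.4 -0.1 -0.2] 0.647
cam in tool [ 0.085  0.001 -0.125]
case_ring 0.76 [320. 254.] [0.6273 0.0046 0.    ] rel [-0.    0.26  9.78]
  rect 0.79 [320. 261.  44.  50.] [0.632 0.003 0.   ] [ 6.322e-01  2.900e-03 -5.000e-04]
jar 0.57 [188. 314.] [ 0.6318 -0.1055  0.    ] rel [-4.78 -9.66  9.81]
  rect 0.55 [178. 325.  85.  79.] [ 0.6374 -0.1181  0.    ] [ 0.6216 -0.0907  0.0389]
cloche 0.77 [ 55. 367.] [ 0.6315 -0.2328  0.    ] rel [ -9.84 -21.34   9.77]
  rect 0.81 [ 50. 384.  99. 115.] [ 0.6437 -0.2475  0.    ] [ 0.6265 -0.1966  0.0395]
  rect 0.85 [  9. 153.  17.  98.] [ 0.4821 -0.1528  0.    ] [ 0.4839 -0.1477  0.006 ]
```

View pics/w4.png

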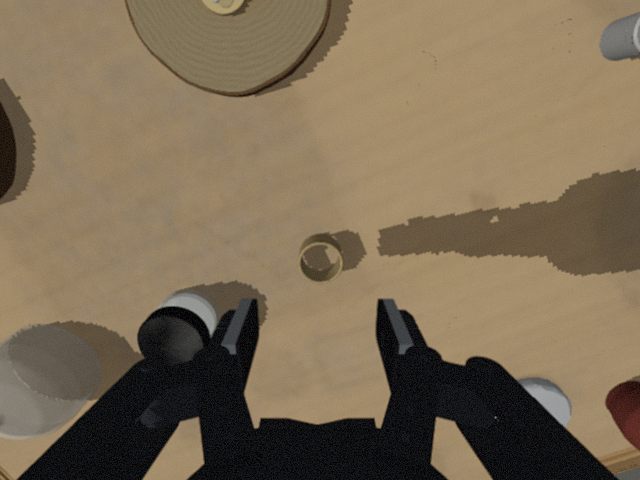

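Ring stands upright at (321,260), between the jaws; jar and cloche are clear to the left. Gripping.

```bash
python3 -m pendant '[[[0,0,0],[0,0.2,4],0.65],[[0,0,0],[0,0.2,6.5],0.65],[[0,0,0],[0,0.2,7.5],0.65],[[0,0,0],[0,0.2,7.5],0.65],[[0,0,0],[0,0.2,7.5],0.2],[[0,0,0],[0,0.2,7.5],0.2],[[0,0,0],[0,0.2,7.5],0.2],[[0,0,0],[0,0.2,7.5],0.2],[[0,0,0],[0,0.2,7.5],0.2]]' 40
python3 -m pendant '[[[0,0,0],[0,0,-3],0.2],[[0,0,0],[0,0,-6],0.2],[[0,0,0],[0,0,-6],0.2],[[0,0,0],[0,0,-6],0.2]]'
python3 -c "
from h import *
p=shot('wrist');save(p,'w5.png');print(rel([.454,-.187,.036]).round(2))"
```

```text
clock: 10.2
ee_pos: [0.6286, 0.0038, 0.0239]
ee_rot: [0.002, 0.204, 0.979, 0.0]
contact_force: [-1.1, -0.7, 5.8]
finger_gap: 0.317
clock: 10.6
ee_pos: [0.6279, 0.0038, 0.0826]
ee_rot: [0.001, 0.204, 0.979, 0.0]
contact_force: [0.1, 0.4, -0.9]
finger_gap: 0.318
[  8.22 -24.42   4.5 ]
```

View pics/w5.png

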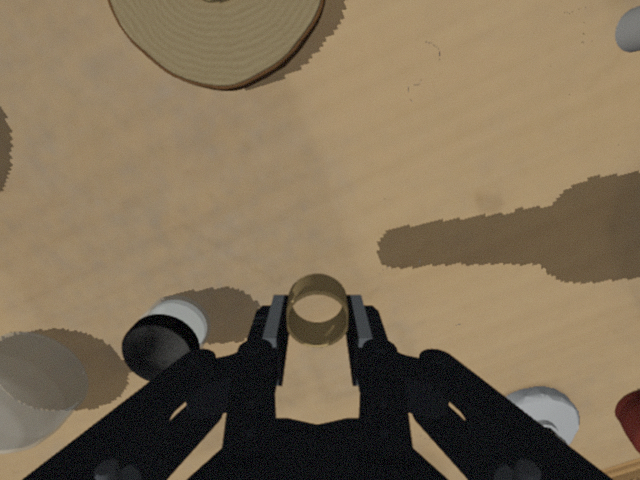

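```bash
python3 -m pendant '[[[0,0,0],[8.2,-24.3,-1],0.2],[[0,0,0],[8.2,-24.3,-1],0.2],[[0,0,0],[8.2,-24.3,-1],0.2],[[0,0,0],[8.2,-24.3,-1],0.2],[[0,0,0],[8.2,-24.3,-1],0.2],[[0,0,0],[8.2,-24.3,-1],0.2],[[0,0,0],[8.2,-24.3,-1],0.2],[[0,0,0],[8.2,-24.3,-1],0.2]]'
python3 wl.py - small_disc 0
python3 -c "
from h import *
print(rel([.454,-.187,.036]).round(2))"
```

```text
clock: 11.45
ee_pos: [0.4549, -0.1853, 0.0904]
ee_rot: [-0.001, 0.204, 0.979, 0.001]
contact_force: [0.4, 0.1, -0.6]
finger_gap: 0.324
11.5 [ 0.4552 -0.185   0.0906] [-0.1 -0.7 -0.6] 0.318
cam in tool [ 0.085  0.001 -0.125]
small_disc 0.82 [314. 255.] [ 0.4536 -0.186   0.    ] rel [ 0.11 -0.18  9.07]
  rect 0.55 [314. 253. 150. 142.] [ 0.4526 -0.1852  0.    ] [ 0.4481 -0.1831  0.0127]
[ 0.04 -0.25  5.48]
```

```bash
python3 -m pendant '[[[0,0,0],[0,-0.1,3],0.2],[[0,0,0],[0,-0.1,5],0.2],[[0,0,0],[0,-0.1,5.4],0.2],[[0,0,0],[0,-0.1,5.4],0.2],[[0,0,0],[0,-0.1,5.4],0.6],[[0,0,0],[0,-0.1,5.4],0.6],[[0,0,0],[0,-0.1,5.4],0.6],[[0,0,0],[0,-0.1,2],0.6],[[0,0,0],[0,-0.1,-3],0.6],[[0,0,0],[0,-0.1,-3],0.7]]'
python3 wl.py w6.png case_ring 0.014 small_disc 0 large_disc 0 jar 0 cloche 0
python3 -c "
from h import *
print(rel([.63,-.104,.11]).round(2))"
```

```text
clock: 12.6
ee_pos: [0.4575, -0.1884, 0.1296]
ee_rot: [0.006, 0.204, 0.979, -0.002]
contact_force: [0.7, -0.5, 0.5]
finger_gap: 0.694
12.65 [ 0.4565 -0.188   0.1263] [ 0.6 -0.4  0.4] 0.698
cam in tool [ 0.085  0.001 -0.125]
case_ring 0.65 [319. 236.] [ 0.4547 -0.1848  0.014 ] rel [ 0.22  0.21 10.96]
case_ring 0.41 [475. 362.] [ 0.6159 -0.1054  0.014 ] rel [-11.37  13.94  11.01]
  rect 0.94 [318. 241.  47.  49.] [ 0.4575 -0.1869  0.014 ] [ 0.4573 -0.1869  0.0145]
small_disc 0.93 [318. 229.] [ 0.4536 -0.1844  0.    ] rel [ 0.13  0.19 12.06]
  rect 0.86 [318. 230. 124. 127.] [ 0.4537 -0.1849  0.    ] [ 0.4499 -0.1833  0.0128]
large_disc 0.9 [582. 131.] [0.4608 0.0212 0.    ] rel [ 7.63 19.32 12.  ]
  rect 0.77 [572. 128. 136. 166.] [0.456  0.0147 0.    ] [0.4523 0.0067 0.0121]
jar 0.76 [473. 361.] [ 0.6282 -0.1043  0.    ] rel [-12.71  14.53  11.96]
  rect 0.66 [478. 357.  48.  21.] [ 0.6256 -0.0983  0.    ] [ 0.6098 -0.1018  0.0163]
cloche 0.77 [345. 406.] [ 0.6313 -0.2331  0.    ] rel [-18.12   2.84  12.01]
  rect 0.63 [347. 403.  79.  53.] [ 0.6279 -0.2298  0.    ] [ 0.595  -0.2197  0.0334]
[-12.8   14.62   1.05]
```

View pics/w6.png

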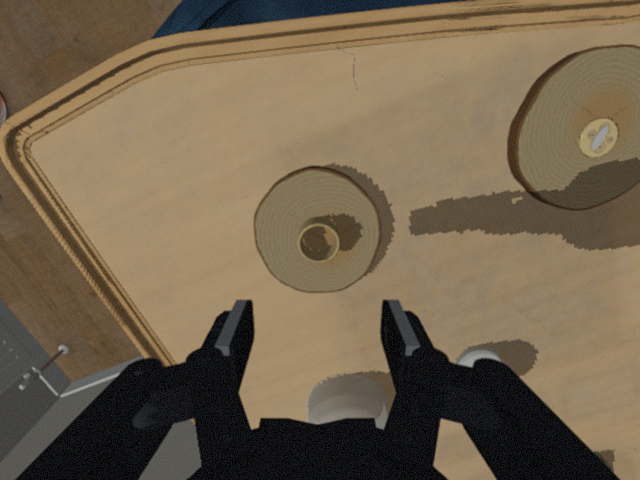

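Ring stands at (319,241), near the middle of the small disc, and the movement is face up on the large disc at (599,137). Now to the jar.

```bash
python3 -m pendant '[[[0,0,0],[-12.8,14.5,0],0.8],[[0,0,0],[-12.8,14.5,0],0.8],[[0,0,0],[-12.8,14.5,0],0.8],[[0,0,0],[-12.8,14.5,1],0.8],[[0,0,0],[-12.8,14.5,1],0.8],[[0,0,0],[-12.8,14.5,1],0.8],[[0,0,0],[-12.8,14.5,1],0.8]]'
python3 wl.py w7.png jar 0 cloche 0
```

```text
clock: 13.85
ee_pos: [0.6293, -0.1057, 0.1117]
ee_rot: [0.0, 0.205, 0.979, -0.0]
contact_force: [0.2, 0.1, 0.0]
finger_gap: 0.803
13.9 [ 0.6293 -0.106   0.1123] [-0.6 -1.5  1.1] 0.801
cam in tool [ 0.085  0.001 -0.125]
cloche 0.59 [175. 307.] [ 0.6327 -0.2307  0.    ] rel [ -5.28 -11.29  11.28]
  rect 0.63 [160. 317. 120. 111.] [ 0.6353 -0.2464  0.    ] [ 0.6179 -0.2099  0.0491]
```

View pics/w7.png

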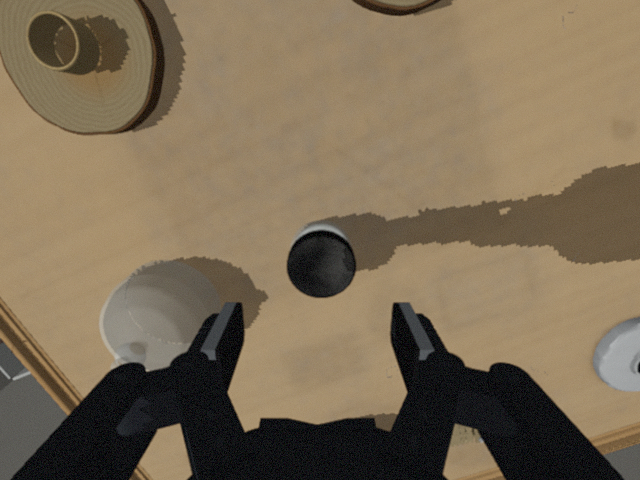

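```bash
python3 -c "
from h import *
p=shot('wrist');print(rel(at_z(p,321,265,.040)).round(2))"
```

```text
[0.07 0.35 7.24]
```

```bash
python3 -m pendant '[[[0,0,0],[0,0.2,4],0.8],[[0,0,0],[0,0.2,7],0.8],[[0,0,0],[0,0.2,7.9],0.8],[[0,0,0],[0,0.2,7.9],0.8],[[0,0,0],[0,0.2,7.9],0.35],[[0,0,0],[0,0.2,7.9],0.35],[[0,0,0],[0,0.2,7.9],0.35],[[0,0,0],[0,0.2,7.9],0.35],[[0,0,0],[0,0.2,7.9],0.35]]' 50
python3 -m pendant '[[[0,0,0],[0,0,-3],0.35],[[0,0,0],[0,0,-5],0.35],[[0,0,0],[0,0,-5],0.35],[[0,0,0],[0,0,-5],0.35]]'
python3 -c "
from h import *
p=shot('wrist');save(p,'w8.png');print(rel([.457,-.083,.036]).round(2))"
```

```text
clock: 15.05
ee_pos: [0.6321, -0.1038, 0.0354]
ee_rot: [0.002, 0.204, 0.979, -0.0]
contact_force: [0.1, -0.3, 6.8]
finger_gap: 0.493
clock: 15.45
ee_pos: [0.6308, -0.1034, 0.0825]
ee_rot: [0.0, 0.204, 0.979, 0.0]
contact_force: [-0.7, 0.1, -1.4]
finger_gap: 0.494
[16.67 -5.07  4.54]
```

View pics/w8.png

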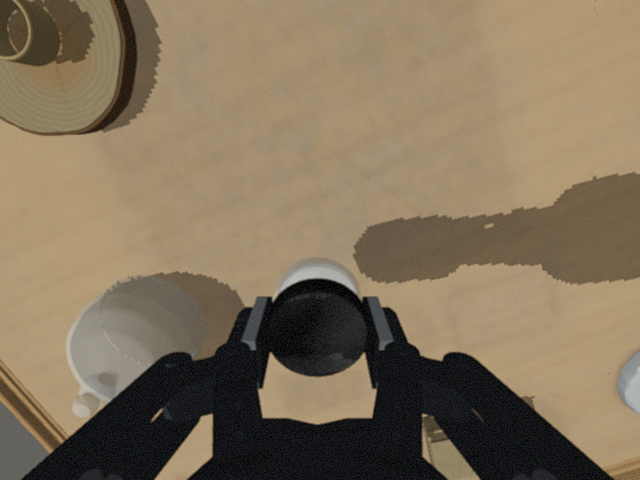

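```bash
python3 -m pendant '[[[0,0,0],[16.7,-5,-0.5],0.35],[[0,0,0],[16.7,-5,-0.5],0.35],[[0,0,0],[16.7,-5,-0.5],0.35],[[0,0,0],[16.7,-5,-0.5],0.35],[[0,0,0],[16.7,-5,-0.5],0.35],[[0,0,0],[16.7,-5,-0.5],0.35],[[0,0,0],[16.7,-5,-0.5],0.35]]'
python3 -c "
from h import *
print(rel([.457,-.0825,.036]).round(2))"
```

```text
clock: 16.2
ee_pos: [0.4579, -0.0825, 0.0867]
ee_rot: [-0.0, 0.204, 0.979, 0.0]
contact_force: [0.2, 0.3, -1.5]
finger_gap: 0.49
[ 0.08 -0.04  5.07]
```

```bash
python3 -m pendant '[[[0,0,0],[0,0,3],0.35],[[0,0,0],[0,0,4.6],0.35],[[0,0,0],[0,0,5.0],0.35],[[0,0,0],[0,0,5.0],0.35],[[0,0,0],[0,0,5.0],0.7],[[0,0,0],[0,0,5.0],0.7],[[0,0,0],[0,0,5.0],0.7],[[0,0,0],[0,0,1],0.7],[[0,0,0],[0,0,-4],0.7],[[0,0,0],[0,0,-4],0.7]]'
python3 wl.py w9.png jar 0 case_ring 0.014 watch_movement 0.014 small_disc 0 large_disc 0 cloche 0
python3 -c "
from h import *
print(rel([.6315,-.2325,.13]).round(2))"
```

```text
clock: 17.2
ee_pos: [0.4609, -0.0833, 0.1357]
ee_rot: [0.007, 0.204, 0.979, -0.0]
contact_force: [0.9, -0.9, 0.7]
finger_gap: 0.703
17.25 [ 0.4598 -0.083   0.1323] [ 0.1  0.3 -0.8] 0.706
cam in tool [ 0.085  0.001 -0.125]
jar 0.63 [313. 229.] [ 0.457  -0.0837  0.    ] rel [ 0.17 -0.17 12.96]
  rect 0.97 [315. 239.  66.  72.] [ 0.4654 -0.0856  0.    ] [ 0.4527 -0.0799  0.0393]
case_ring 0.95 [194. 278.] [ 0.4524 -0.187   0.014 ] rel [-3.76 -9.78 11.26]
  rect 0.72 [195. 285.  49.  44.] [ 0.4585 -0.1895  0.014 ] [ 0.4585 -0.1895  0.0141]
watch_movement 0.92 [444. 190.] [0.464  0.0194 0.014 ] rel [ 3.38  9.61 11.18]
  rect 0.66 [446. 192.  36.  35.] [0.4659 0.0201 0.014 ] [0.4642 0.0187 0.019 ]
small_disc 0.58 [201. 271.] [ 0.4532 -0.1861  0.    ] rel [-3.85 -9.66 12.59]
  rect 0.69 [198. 276. 119. 118.] [ 0.456  -0.1907  0.    ] [ 0.4466 -0.1728  0.0325]
large_disc 0.75 [439. 182.] [0.4607 0.0211 0.    ] rel [ 3.79  9.63 12.65]
large_disc 0.45 [441. 190.] [0.4681 0.0211 0.    ] rel [ 3.11  9.91 12.64]
  rect 0.68 [444. 182. 158. 149.] [0.463  0.0251 0.    ] [0.4574 0.02   0.018 ]
cloche 0.63 [251. 432.] [ 0.6343 -0.2326  0.    ] rel [-22.24  -6.68  12.67]
  rect 0.77 [263. 414.  36.  29.] [ 0.617  -0.2099  0.    ] [ 0.6059 -0.2023  0.0122]
[-21.96  -6.79  -0.31]
```

View pics/w9.png

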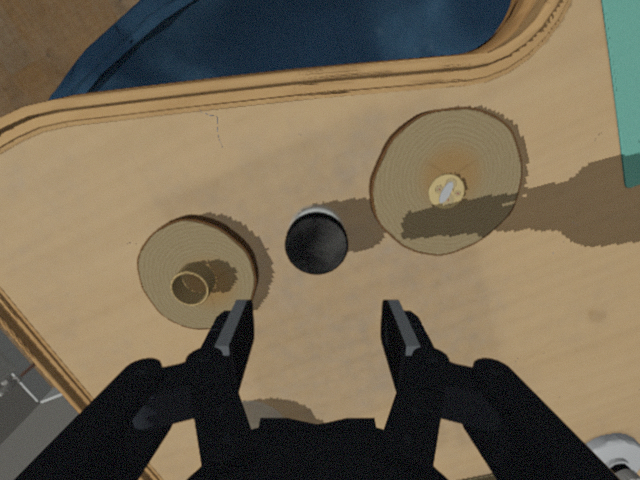

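Jar stands upright at (316,242), midway in the row; ring and movement are undisturbed. On to the cloche.

```bash
python3 -m pendant '[[[0,0,0],[-21.9,-6.7,-1.8],0.6],[[0,0,0],[-21.9,-6.7,-1.8],0.6],[[0,0,0],[-21.9,-6.7,-1.8],0.6],[[0,0,0],[-21.9,-6.7,-1.8],0.6],[[0,0,0],[-21.9,-6.7,-1.8],0.6],[[0,0,0],[-21.9,-6.7,-1.8],0.6],[[0,0,0],[-21.9,-6.7,-1.8],0.6],[[0,0,0],[-21.9,-6.7,-1.8],0.6]]'
python3 wl.py w10.png cloche 0
```

```text
clock: 18.65
ee_pos: [0.6309, -0.2307, 0.1454]
ee_rot: [-0.0, 0.204, 0.979, 0.0]
contact_force: [-1.0, 0.1, 0.1]
finger_gap: 0.599
18.7 [ 0.6308 -0.2306  0.1458] [0.3 0.7 0.2] 0.601
cam in tool [ 0.085  0.001 -0.125]
  rect 0.73 [313. 239.  99. 100.] [ 0.6358 -0.2352  0.    ] [ 0.6195 -0.2274  0.0532]
```

View pics/w10.png

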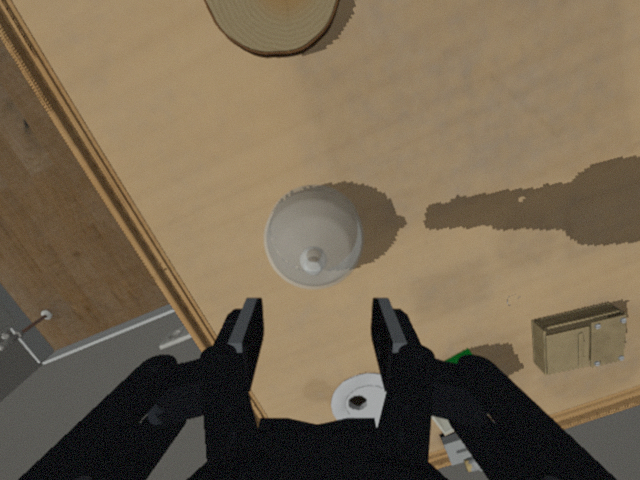

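```bash
python3 -c "
from h import *
p=shot('wrist');
for u,v,z in((314,261,.077),(313,256,.055)):
  w=at_z(p,u,v,z);print(w.round(4),rel(w).round(2))
print(at_d(p,314,261).round(4))"
```

```text
[ 0.6262 -0.2294  0.077 ] [ 0.5  -0.08  6.92]
[ 0.6308 -0.2324  0.055 ] [-0.04 -0.17  9.12]
[ 0.6261 -0.2294  0.0774]
```

```bash
python3 -m pendant '[[[0,0,0],[0.4,-0.1,4],0.6],[[0,0,0],[0.4,-0.1,6],0.6],[[0,0,0],[0.4,-0.1,6.9],0.6],[[0,0,0],[0.4,-0.1,6.9],0.6],[[0,0,0],[0.4,-0.1,6.9],0.05],[[0,0,0],[0.4,-0.1,6.9],0.05],[[0,0,0],[0.4,-0.1,6.9],0.05],[[0,0,0],[0.4,-0.1,6.9],0.05],[[0,0,0],[0.4,-0.1,6.9],0.05],[[0,0,0],[0.4,-0.1,6.9],0.05]]' 50
python3 -m pendant '[[[0,0,0],[0,0,-3],0.05],[[0,0,0],[0,0,-7],0.05],[[0,0,0],[0,0,-7],0.05],[[0,0,0],[0,0,-7],0.05]]'
python3 -c "
from h import *
p=shot('wrist');save(p,'w11.png');print(rel([.461,.021,.0]).round(2))"
```

```text
clock: 19.85
ee_pos: [0.6281, -0.2314, 0.0783]
ee_rot: [0.002, 0.205, 0.979, -0.0]
contact_force: [-0.3, -1.2, 5.5]
finger_gap: 0.177
clock: 20.25
ee_pos: [0.6279, -0.231, 0.1477]
ee_rot: [0.001, 0.204, 0.979, -0.0]
contact_force: [0.1, -0.6, -1.6]
finger_gap: 0.171
[25.29 16.41 14.59]
```

View pics/w11.png

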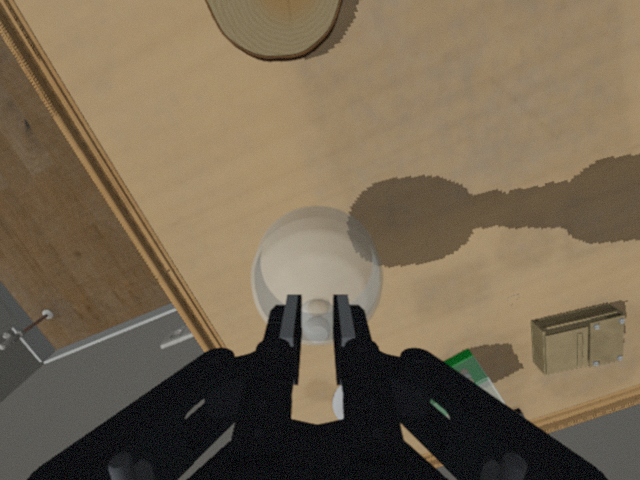

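Cloche is held upright by its knob. Carrying it over the large disc.

```bash
python3 -m pendant '[[[0,0,0],[25.2,16.3,0],0.05],[[0,0,0],[25.2,16.3,0],0.05],[[0,0,0],[25.2,16.3,0],0.05],[[0,0,0],[25.2,16.3,0],0.05],[[0,0,0],[25.2,16.3,0],0.05],[[0,0,0],[25.2,16.3,0],0.05],[[0,0,0],[25.2,16.3,0],0.05],[[0,0,0],[25.2,16.3,0],0.05],[[0,0,0],[25.2,16.3,0],0.05],[[0,0,0],[25.2,16.3,0],0.05]]'
python3 wl.py w12.png large_disc 0 watch_movement 0.014
python3 -c "
from h import *
print(rel([.462,.020,.093]).round(2))"
```

```text
clock: 21.3
ee_pos: [0.4619, 0.0185, 0.1456]
ee_rot: [-0.001, 0.205, 0.979, -0.0]
contact_force: [-0.0, 0.1, -1.3]
finger_gap: 0.174
21.35 [0.462  0.0184 0.1457] [ 0.7  0.5 -1.1] 0.176
cam in tool [ 0.085  0.001 -0.125]
  rect 0.8 [320. 211. 142.  96.] [0.4467 0.0287 0.    ] [0.4287 0.0359 0.0779]
[0.03 0.11 5.31]
```

View pics/w12.png

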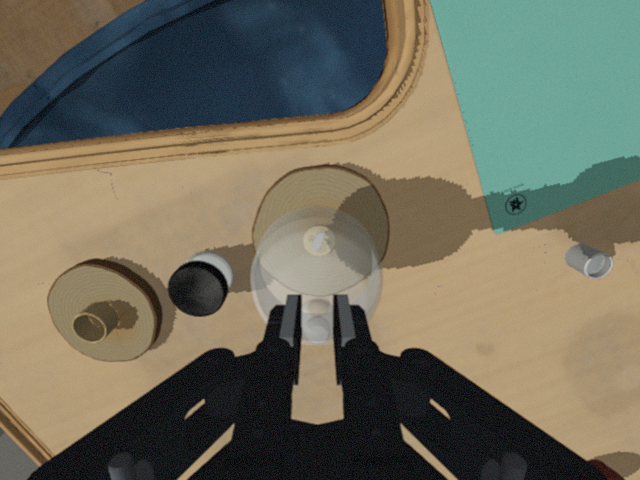

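```bash
python3 -m pendant '[[[0,0,0],[0,0.1,2.5],0.05],[[0,0,0],[0,0.1,4.5],0.05],[[0,0,0],[0,0.1,5.1],0.05],[[0,0,0],[0,0.1,5.4],0.05],[[0,0,0],[0,0.1,5.4],0.05],[[0,0,0],[0,0.1,5.4],0.05]]'
python3 -m pendant '[[[0,0,0],[0,0,0],0.35],[[0,0,0],[0,0,0],0.35],[[0,0,0],[0,0,0],0.35],[[0,0,0],[0,0,0],0.35],[[0,0,0],[0,0,-4],0.35],[[0,0,0],[0,0,-8],0.35],[[0,0,0],[0,0,-9],0.35],[[0,0,0],[0,0,-9],0.35],[[0,0,0],[0,0,-9],0.35]]'
python3 wl.py w13.png large_disc 0 cloche 0.014 watch_movement 0.014 jar 0 case_ring 0.014 small_disc 0
```

```text
clock: 22.15
ee_pos: [0.4627, 0.0203, 0.0935]
ee_rot: [0.001, 0.204, 0.979, 0.0]
contact_force: [0.2, -0.7, -0.6]
finger_gap: 0.171
clock: 23.05
ee_pos: [0.4617, 0.0204, 0.1812]
ee_rot: [-0.001, 0.204, 0.979, -0.0]
contact_force: [0.2, 0.3, -0.7]
finger_gap: 0.35
23.1 [0.4614 0.0204 0.1805] [ 1.2  0.4 -0.3] 0.348
cam in tool [ 0.085  0.001 -0.125]
  rect 0.83 [317. 215. 125. 109.] [0.4575 0.0232 0.    ] [0.4427 0.0297 0.0619]
cloche 0.82 [317. 228.] [0.4653 0.0202 0.014 ] rel [-0.41  0.16 16.65]
  rect 0.75 [316. 233.  90.  96.] [0.4693 0.0168 0.014 ] [0.4537 0.0239 0.0676]
watch_movement 0.75 [221. 253.] [ 0.4516 -0.0717  0.014 ] rel [-2.79 -8.83 16.72]
jar 0.73 [216. 256.] [ 0.4562 -0.0836  0.    ] rel [-3.67 -9.75 18.17]
  rect 0.62 [213. 265.  60.  58.] [ 0.4629 -0.0912  0.    ] [ 0.4526 -0.072   0.0401]
case_ring 0.86 [122. 298.] [ 0.4539 -0.1842  0.014 ] rel [ -7.46 -19.07  16.81]
  rect 0.92 [117. 305.  42.  35.] [ 0.459  -0.1943  0.014 ] [ 0.4588 -0.1936  0.0148]
small_disc 0.75 [130. 293.] [ 0.4561 -0.1859  0.    ] rel [ -7.71 -19.14  18.23]
  rect 0.63 [124. 292.  98.  96.] [ 0.4528 -0.1912  0.    ] [ 0.4472 -0.1709  0.0252]
```

View pics/w13.png

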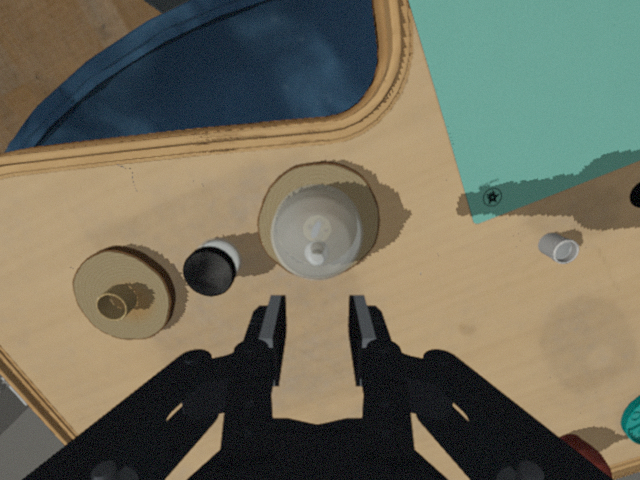

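Cloche stands on the large disc at (316,235) with the movement centred beneath it. One outside check.

```bash
python3 -c "
from h import *
for n in('scene','top'):
    p=shot(n)
    if n=='scene': cv2.imwrite('pics/s1.png',cv2.resize(p['pixels'][180:400,200:500,::-1],None,fx=2.5,fy=2.5))
    for t,z in dict(large_disc=0,cloche=.014,watch_movement=.014,jar=0,case_ring=.014,small_disc=0,black_loupe=0,steel_lens=0).items():
        for m in mark_of(t,p)[:1]: print(n,t,round(m['score'],2),at_z(p,*m['at'],z).round(3))
"
```

```text
scene large_disc 0.75 [0.471 0.028 0.   ]
scene cloche 0.82 [0.458 0.021 0.014]
scene jar 0.6 [ 0.456 -0.079  0.   ]
scene case_ring 0.55 [ 0.449 -0.183  0.014]
scene small_disc 0.95 [ 0.456 -0.186  0.   ]
scene black_loupe 0.62 [ 0.559  0.304 -0.   ]
scene steel_lens 0.6 [ 0.465 -0.181  0.   ]
top cloche 0.63 [0.465 0.02  0.014]
top jar 0.5 [ 0.462 -0.084  0.   ]
top case_ring 0.66 [ 0.457 -0.186  0.014]
top small_disc 0.92 [ 0.459 -0.176  0.   ]
top black_loupe 0.74 [0.561 0.314 0.   ]
```

View pics/s1.png

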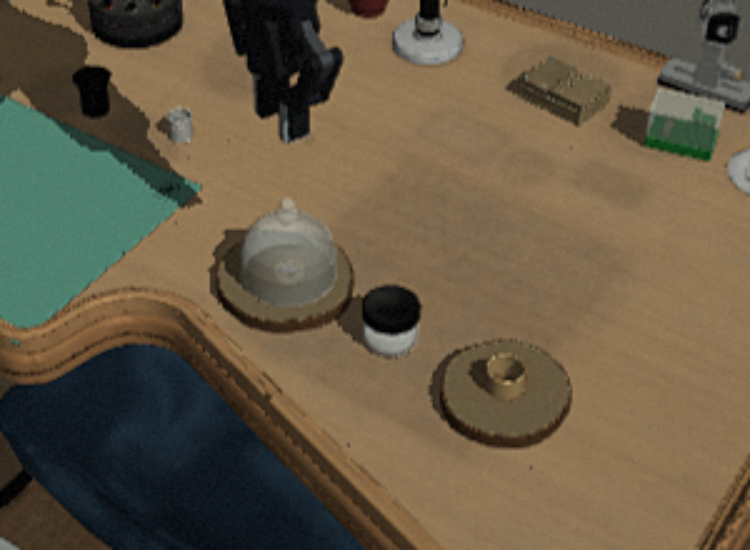

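Everything is in its place, upright and released; the loupes are where they were. Handing in.

```bash
python3 -c "
from bench import job_done
print(job_done())"
```

```text
the job is handed in; nothing more can be done
None
```

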